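# Pinch open a slope-fronted bin and put the shaker away

## Robot

A 6-joint arm with a two-finger parallel gripper is mounted at the origin on a cart in front of the work surface, level with it; the furniture and walls round the work are solid. World frame = base frame: x ahead of the robot, y to its left, z up, the work surface at z = 0. Lengths are in m, angles in rad, forces in N, time in s.
With the tool pointing down it reaches from about 0.3 to 0.875 m from the base axis. Payload 6.4 kg.
Tool frame: the origin (TCP) lies between the finger pads; the fingertips stand ctrl.tip_extent ahead of it and the grasp point (between the pads) is the TCP (ctrl.tip_extent is the distance from the TCP to the fingertips, in m); z points along the fingers, y is the line along which they close (so a half turn about z gives the same grasp; the last joint's range is limited). The gripper opens to 85 mm and grips with 20 to 120 N. Pads are 22 mm wide; open, the fingers measure 114 mm over their backs; the gripper's body (76 mm by 85 mm) begins 54 mm behind the grasp point. The pads swing forward as they close: fully open they stand 13 mm farther back than shut.
Start: joints at [-1.384, 0.181, 1.607, -0, 1.354, -0.206], TCP at [0.22, -0.531, 0.25] pointing down, gripper open.
Joint ranges: [-2.99, 2.99], [-0.89, 2.07], [0.3, 2.58], [-1.14, 4.28], [0, 2.63], [-3.12, 3.12]. Speed limits (rad/s): [2.57, 2.57, 3.01, 3.14, 3.14, 3.14].

## Interface

Orientations are given as a unit quaternion [w, x, y, z].
In Python, from bench import ctrl gives the robot as it stands.
- The arm moves only by the tool send_rows, never from a script. Its arguments are lists of equal length, an entry for each row: "dr": the turn, a rotation vector about the tool's x, y, z in units of 6 degrees (1.0 is 6 degrees), a list of three; "xyz": the shift along the tool's x, y, z in cm, a list of three; "jaw": the opening in per cent of the stroke, from 0 (shut) to 100 (fully open). In form: {"dr": [[wx, wy, wz], ...], "xyz": [[dx, dy, dz], ...], "jaw": [jaw, ...]}. A call has exactly 8 rows; each row is the pose to reach, as a shift and turn from the pose commanded when the call began, along the tool's axes at that moment; what a row does not reach only later rows make up. A row lasts 1/8 s, in which the tool goes at most 62.5 mm and 10.7 degrees, less where a joint would pass 70% of its speed; a pose out of reach is approached as far as the arm can. A call with a gripper value outside its range is refused whole. The fingers move at their own pace and stop on an object; the grip force is fixed at half the most. Time passes only in rows, so rows that repeat a pose let the fingers close, or fill a call up. It gives the time, the measured TCP pose, the force, the opening and the grip force at its end, in the units of the state.
- ctrl.get_obs(): the state, without advancing time (a new reading comes with each control period).
- ctrl.camera(name): name is "side" or "top" or "wrist"; returns the picture (400x640x3 uint8, red, green, blue); there is no depth.
- ctrl.calibration(name): a dict with "camera_matrix" (3x3 intrinsics, pixels), "world_from_camera" (4x4, takes a point from camera to world coordinates). Camera axes: x right, y up, looking along -z (the intrinsics and any distortion apply to the point x, -y, -z); pixel columns grow to the right and rows downward; lengths in m; the calibration is good to about 2 mm. A picture is of the moment at which its call begins: read the wrist's pose just before it. calibration takes no time and is no camera call; for the wrist camera it gives the pose at the moment of the call.
- ctrl.hand_in(): hands the job in; it is judged then, once.
The state is a dict: "time_s": time; "q": joint angles; "dq": joint speeds; "joint_efforts": joint torques, N m; "eef_pos": TCP position; "eef_rot": TCP orientation; "wrist_force": force on the tool from outside, world axes, zero at the start; "torque": the same for the moment, N m; "opening": opening from 0.0 (shut) to 1.0 (fully open); "grasp_force": force on a finger pad.
Only numpy, scipy, OpenCV 4.12 (cv2) and the standard library are available. Lean on these libraries where they do the work, as an engineer would, in place of code of your own. Each camera call takes 0.05 s, during which the arm holds its last target. There are 200 camera calls.

## Task

Open the slope-topped white bin: pinch the two tabs on its wooden cover together so that both catches let go, lift the cover off and lay it flat, tabs up, in the middle of the serving board. Then take the small glass shaker that stands on the open worktop beside the bin and stand it upright on the floor inside the bin, setting it down rather than dropping it, and leave the other things where they are.

Things in the scene. Friction and masses are not known exactly. Their poses are not given: they have to be found in the camera images.
- bin: Heavy white bin, fixed, 130 mm deep (its x), 160 mm wide (its y), origin at the centre of its underside, z up. Its open top slopes 30 degrees down towards its -x side (roughly to the robot); walls 62 mm high in front, 100 half-way, 137 at the back, with end upstands 13 mm proud of the slope. The slope's centre is 100 mm above the origin
- bin_floor (a point): Centre of the bin's inside floor, 5 mm above the bin's underside; axes as the bin's. Walls 8 mm thick: the inside measures 114 mm (x) by 144 mm (y)
- cover_mid (a point): Centre of the cover, midway between its tabs, 15.5 mm above the underside of its plate. On the bin it lies tilted 30 degrees: its z is the plate's outward normal, x runs up the slope, y level across. Light wooden plate 134 (x) by 152 (y) by 5 mm, flat below, and a fixed block between the tabs 24 (x) by 36 mm, top 17 mm above the underside. 0.19 kg; can be carried by the pinched tabs
- tab_low (a joint): Travel of the down-slope tab towards the cover's middle: 0 free, 0.009 m fully pressed, catch clear of the bin from 0.006 m. Spring: 4 N to start, 9 N fully pressed; springs back. Both tabs must stay pressed while the cover is lifted off along its z
- tab_high (a joint): Travel of the up-slope tab towards the middle of the cover, as tab_low
- board_top (a point): Centre of the upper face of the serving board, a flat wooden board lying on the worktop, fixed, 14 mm thick, 165 mm (its x) by 215 mm (its y)
- shaker_mid (a point): Centre of the small glass shaker with a rounded grey cap, 44 mm in diameter at its widest, 90 mm high, standing upright beside the bin; this point is half-way up, 45 mm above its foot. About 0.1 kg
- kitchen_timer: Bystander: round clockwork timer, 68 mm across, 48 mm high, dark base and pale ribbed dial; origin at the centre of its underside
- tumbler: Bystander: the nearer empty drinking glass, 81 mm across, 91 mm high; origin at the centre of its underside
- honey_jar: Bystander: the nearer glass jar with a dark lid, 65 mm across, 94 mm high; origin at the centre of its underside
- pepper_mill: Bystander: dark turned wooden mill, 58 mm across, 170 mm high; origin at the centre of its underside
- tab_low_mid (a point): Middle of the down-slope white tab, 19 mm above the plate's underside, cover's axes. Each tab is an upright plate 8 mm thick (x), 40 mm wide (y), from 8 to 31 mm above the plate's underside; the tabs' outer faces are 62 mm apart when free, 44 mm when both are fully pressed
- tab_high_mid (a point): The same point of the up-slope tab. From each tab a steel catch 14 mm wide, its top 8 mm above the plate's underside, runs outwards along x to 73 mm from the cover's centre, under a lip of the bin; the lips begin 69 mm from the centre and stand 13 mm above the plate's underside: fingers must stay between them
Things that resemble listed ones, but are neither listed nor needed, are in the scene too. Leave any red or yellow look-alike of the part that bears shaker_mid alone.

How it is judged:
On the way, in this order (a step that is already met when the one before it is completed fails the run):
1. both tabs are pressed in together by more than 6 mm while the cover is still on the bin (value of joint each of tab_low, tab_high above 0.006 m and distance of cover_mid from where it was at the start of the episode below 0.015 m), for 0.05 s.
2. the cover has come off the bin (more than 40 mm from its seat) (distance of cover_mid from where it was at the start of the episode above 0.04 m), for 0.1 s.
3. the shaker is set down: still held by the fingers, upright, with its foot less than 15 mm above the bin's floor, inside the bin (contact force between the fingers and salt_shaker above 0.5 N and angle between shaker_mid's own z axis and vertical below 0.35 rad and z of shaker_mid in the frame of bin below 0.065 m and horizontal distance between shaker_mid and bin_floor below 0.07 m), for 0.02 s.
At the end, for the whole second after the job is handed in: The cover lies flat (within 5 degrees), tabs up and sprung back, on the serving board, its centre within 40 mm of the board's; the shaker stands upright (within 6 degrees) on the floor inside the bin; both are at rest (angle between cover_mid's own z axis and vertical below 0.08 rad and z of cover_mid in the frame of board_top between 0.012 and 0.019 m and horizontal distance between cover_mid and board_top below 0.04 m and angle between shaker_mid's own z axis and vertical below 0.1 rad and z of shaker_mid in the frame of bin_floor between 0.04 and 0.05 m and horizontal distance between shaker_mid and bin_floor below 0.07 m and value of joint each of tab_low, tab_high below 0.002 m and linear speed of each of cover, salt_shaker below 0.01 m/s); the robot touches nothing.
It fails at once if a bystander (timer, tumbler, jar or mill) is moved by more than 30 mm (distance of any of kitchen_timer, tumbler, honey_jar, pepper_mill from where it was at the start of the episode above 0.03 m).
It also fails if it takes over 59 s, if anything falls off the work surface, if the arm or the gripper's body presses on something with over 40 N, if the wrist force passes 120 N, or if a joint passes its speed limit or range.

## Working session

There is one attempt and no reset: what is moved stays moved. The work goes in short steps, Python scripts to look and compute and a tool call to move; the robot and the scene stay as the last step left them, time stands still between calls to the robot, and variables do not carry over. Pictures are saved under pics/ and viewed, at most 10 in all, crops included, and the job is handed in when it is done.

Besides the shell and the picture viewer there is one more tool, called after "Emit:" as name(argument=value, ...), one argument or row to a line, values as JSON. send_rows: Moves the arm, as the interface text tells. Its arguments: {"type":"object","properties":{"dr":{"type":"array","items":{"type":"array","items":{"type":"number"}}},"xyz":{"type":"array","items":{"type":"array","items":{"type":"number"}}},"jaw":{"type":"array","items":{"type":"number"}}},"required":["dr","xyz","jaw"]}

```bash
mkdir -p pics; ls; python3 - <<'E'
from bench import ctrl
import cv2,numpy as np
np.set_printoptions(precision=4,suppress=True)
print(ctrl.tip_extent); print(ctrl.get_obs())
for n in ["side","top"]:
    im=ctrl.camera(n); cv2.imwrite(f"pics/{n}0.png",im[:,:,::-1]); c=ctrl.calibration(n); print(n,c)
print(ctrl.calibration("wrist"))
E
```

```text
pics
0.019
{'time_s': 0.0, 'q': array([-1.3843,  0.1815,  1.608 , -0.    ,  1.3538, -0.2063]), 'dq': array([ 0.0011,  0.0013,  0.0014, -0.0024, -0.0001, -0.0002]), 'joint_efforts': array([ -0.0007, -44.4875, -35.1339,  -0.0003,   0.0093,   0.    ]), 'eef_pos': array([ 0.22  , -0.5307,  0.2494]), 'eef_rot': array([-0.0009,  0.9808,  0.1951,  0.    ]), 'wrist_force': array([0.2195, 0.079 , 1.0923]), 'torque': array([ 0.0073,  0.0102, -0.0144]), 'grasp_force': 0.0, 'opening': 1.0012037358388939}
side {'camera_matrix': array([[371.7142,   0.    , 313.8639],
       [  0.    , 371.7142, 196.3856],
       [  0.    ,   0.    ,   1.    ]]), 'world_from_camera': array([[ 0.981 ,  0.158 , -0.1129,  0.3938],
       [-0.194 ,  0.8275, -0.5269, -0.2828],
       [ 0.0102,  0.5388,  0.8424,  0.8473],
       [ 0.    ,  0.    ,  0.    ,  1.    ]])}
top {'camera_matrix': array([[504.3594,   0.    , 328.5911],
       [  0.    , 504.3594, 184.5202],
       [  0.    ,   0.    ,   1.    ]]), 'world_from_camera': array([[-0.0205,  0.9951, -0.0971,  0.3618],
       [-0.9997, -0.0214, -0.0085,  0.1591],
       [-0.0106,  0.0969,  0.9952,  1.5042],
       [ 0.    ,  0.    ,  0.    ,  1.    ]])}
{'camera_matrix': array([[303.2663,   0.    , 320.6107],
       [  0.    , 303.2663, 193.4188],
       [  0.    ,   0.    ,   1.    ]]), 'world_from_camera': array([[ 0.3825,  0.887 ,  0.2586,  0.2859],
       [-0.924 ,  0.3677,  0.1053, -0.5041],
       [-0.0017, -0.2792,  0.9602,  0.3733],
       [ 0.    ,  0.    ,  0.    ,  1.    ]])}
```

View pics/side0.png

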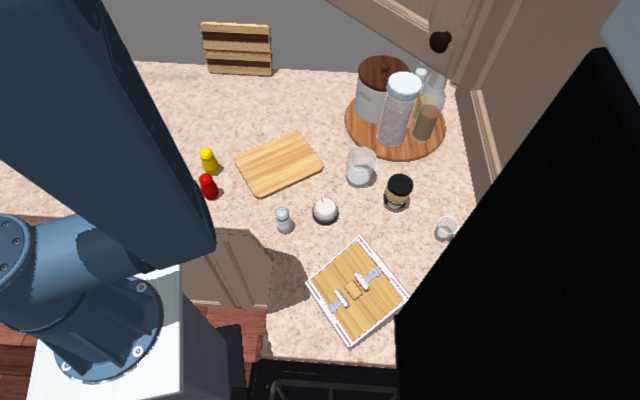

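View pics/top0.png

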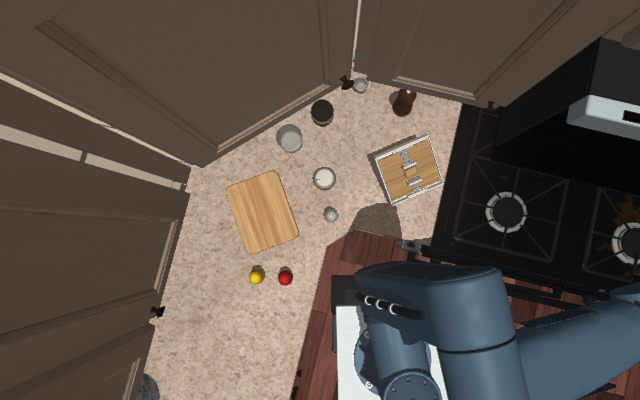

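The side view shows the shaker at (284,220), the red and yellow look-alikes at (208,186) and (208,160), the timer at (325,210), the board at (279,163) and the bin cover at (357,290). In the top view the shaker is at (331,214), the board at (262,212) and the cover at (410,169). The only grey-capped clear shaker is the one between the board and the bin; the red and yellow ones are excluded. I'll confirm it in an enlarged crop.

```bash
python3 - <<'E'
import cv2,numpy as np
s=cv2.imread("pics/side0.png");t=cv2.imread("pics/top0.png")
def crop(im,x,y,w,h,W,H): return cv2.resize(im[y:y+h,x:x+w],(W,H),interpolation=cv2.INTER_CUBIC)
a=crop(s,295,230,120,120,400,400); b=crop(t,365,125,85,85,400,400)
c=crop(s,260,190,100,50,400,200); d=crop(t,305,155,80,80,400,200*2)[:200*2]
d=crop(t,300,160,80,40,400,200); d=crop(t,300,190,80,40,400,200)
cv2.imwrite("pics/crop1.png",np.vstack([np.hstack([a,b]),np.hstack([c,d])]))
E
```

```text
(no output)
```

View pics/crop1.png

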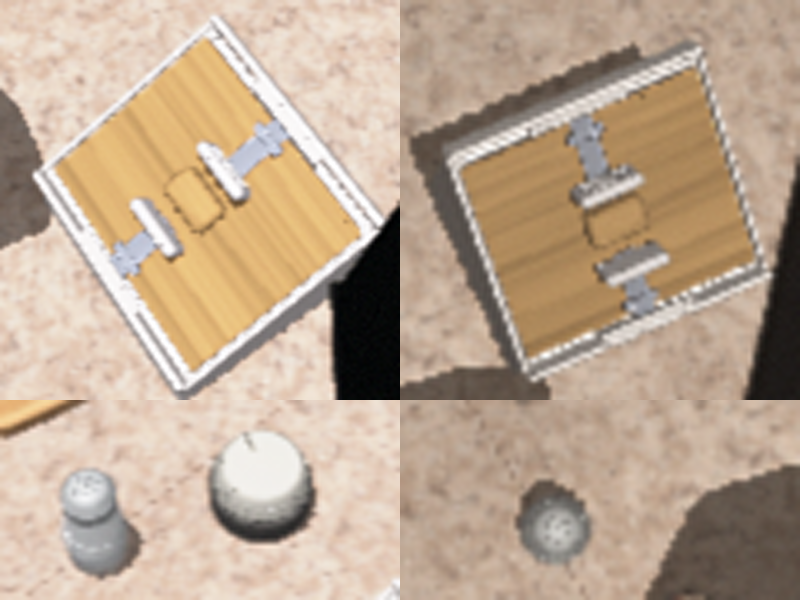

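The crop confirms the grey-capped clear shaker: cap at side (282,212) and top (331,215). The two white tabs are at side (341.5,298.4) low and (361.6,281.6) high, and at top (414.5,181) and (409,165).

```bash
cat > h.py <<'E'
import cv2,numpy as np
from scipy.spatial.transform import Rotation as R
from bench import ctrl
np.set_printoptions(precision=4,suppress=True)
def ray(cal,uv):
    K=cal["camera_matrix"];T=cal["world_from_camera"]
    d=np.linalg.inv(K)@[uv[0],uv[1],1]; d=T[:3,:3]@[d[0],-d[1],-d[2]]
    return T[:3,3],d/np.linalg.norm(d)
def plane(cal,uv,z):
    o,d=ray(cal,uv); return o+d*(z-o[2])/d[2]
def tri(*cu):
    A=0;b=0;rs=[ray(c,u) for c,u in cu]
    for o,d in rs:
        P=np.eye(3)-np.outer(d,d);A=A+P;b=b+P@o
    p=np.linalg.solve(A,b); return p,max(np.linalg.norm(np.cross(p-o,d)) for o,d in rs)
def quad(m):
    cs,_=cv2.findContours(m,cv2.RETR_EXTERNAL,cv2.CHAIN_APPROX_NONE)
    c=cv2.convexHull(max(cs,key=cv2.contourArea))
    for e in np.linspace(2,20,40):
        q=cv2.approxPolyDP(c,e,True)
        if len(q)<=4: break
    return q[:,0],cv2.contourArea(c)
E
python3 - <<'E'
from h import *
C={n:ctrl.calibration(n) for n in("side","top")}
I={n:cv2.imread(f"pics/{n}0.png") for n in C}
rois={"cover":{"side":(295,230,125,125),"top":(370,130,85,85)},"board":{"side":(225,125,105,75),"top":(215,160,90,100)}}
for k,v in rois.items():
    Q={}
    for n,(x,y,w,h) in v.items():
        hsv=cv2.cvtColor(I[n],cv2.COLOR_BGR2HSV)
        m=cv2.inRange(hsv,(10,85,90),(28,255,255));mm=np.zeros_like(m);mm[y:y+h,x:x+w]=m[y:y+h,x:x+w]
        mm=cv2.morphologyEx(mm,cv2.MORPH_OPEN,np.ones((3,3)))
        Q[n],a=quad(mm);print(k,n,Q[n].tolist(),a)
    for u in Q["side"]:
        best=min((tri((C["side"],u),(C["top"],w))+(w,) for w in Q["top"]),key=lambda r:r[1]); print(u,best)
for nm,s,t in[("tab_high",(361.6,281.6),(409.2,164.7)),("tab_low",(341.5,298.4),(414.5,181.1)),("block",(353.2,290),(411,172.2)),("cap",(281.7,212.),(331,215.2))]:
    print(nm,tri((C["side"],s),(C["top"],t)))
E
```

```text
cover side [[357, 242], [401, 301], [352, 339], [313, 278]] 4671.5
cover top [[427, 140], [439, 180], [392, 199], [379, 160]] 2259.0
[357 242] (array([0.5577, 0.0321, 0.1379]), np.float64(0.001735110387275837), array([379, 160], dtype=int32))
[401 301] (array([ 0.6121, -0.1027,  0.1276]), np.float64(0.0016788322506877717), array([427, 140], dtype=int32))
[352 339] (array([ 0.5071, -0.1429,  0.0738]), np.float64(0.0004186332344132367), array([439, 180], dtype=int32))
[313 278] (array([ 0.4551, -0.0069,  0.0805]), np.float64(0.0006644704465545689), array([392, 199], dtype=int32))
board side [[300, 133], [322, 169], [254, 196], [235, 157]] 3582.5
board top [[274, 171], [298, 234], [249, 253], [226, 189]] 4010.0
[300 133] (array([ 0.5062,  0.4801, -0.0011]), np.float64(0.004349262295152082), array([226, 189], dtype=int32))
[322 169] (array([ 0.551 ,  0.336 , -0.0035]), np.float64(0.0023556748025430384), array([274, 171], dtype=int32))
[254 196] (array([0.3565, 0.2636, 0.0238]), np.float64(0.00646511912943118), array([298, 234], dtype=int32))
[235 157] (array([0.3107, 0.4093, 0.0162]), np.float64(0.00031244159222556806), array([249, 253], dtype=int32))
tab_high (array([ 0.5449, -0.051 ,  0.1313]), np.float64(0.0006547400092627077))
tab_low (array([ 0.5019, -0.0683,  0.1036]), np.float64(0.0009826163976169723))
block (array([ 0.5271, -0.0584,  0.1116]), np.float64(2.852941750935433e-05))
cap (array([0.4132, 0.1663, 0.0833]), np.float64(0.00042885000029244043))
```

```bash
cat >> h.py <<'E'
def rot(yaw,tilt):  # tool: y up-slope along yaw, z = -(plate normal); degrees
    c=R.from_euler("ZY",[yaw,-tilt],degrees=True).as_matrix()  # cover axes
    y=c[:,0]; z=-c[:,2]; return R.from_matrix(np.c_[np.cross(y,z),y,z]),c
def move(p,Rt,o=None):
    o=o or ctrl.get_obs(); w=o["eef_rot"]; R0=R.from_quat([w[1],w[2],w[3],w[0]])
    print("t",o["time_s"],"xyz cm",R0.inv().apply(p-o["eef_pos"])*100,"dr",(R0.inv()*Rt).as_rotvec(degrees=True)/6)
E
python3 - <<'E'
from h import *
Rt,c=rot(21.2,30); print(c)
p=np.array([.529,-.057,.1095]); move(p+.16*c[:,2],Rt)
E
```

```text
[[ 0.8074 -0.3616 -0.4662]
 [ 0.3132  0.9323 -0.1808]
 [ 0.5    -0.      0.866 ]]
t 0.1 xyz cm [ 38.6787 -32.1234   0.2035] dr [ -3.9604   3.8488 -14.4188]
```

Emit:
send_rows(
  dr=[
    [-0.4,0.4,-1.4],
    [-0.8,0.8,-2.8],
    [-1.2,1.2,-4.2],
    [-1.6,1.6,-5.6],
    [-2,2,-7.1],
    [-2.4,2.3,-8.6],
    [-2.8,2.7,-10.1],
    [-3.2,3.1,-11.5],
  ],
  xyz=[
    [4,-3.2,0],
    [8,-6.4,0],
    [12,-9.6,0],
    [16,-13,0],
    [19.5,-16,0],
    [23.5,-19.5,0],
    [27,-22.5,0],
    [31,-25.6,0],
  ],
  jaw=[100,100,100,100,100,100,100,100],
)

```text
time_s: 1.1
eef_pos: [0.4088, -0.1745, 0.2502]
eef_rot: [0.124, 0.672, 0.708, 0.179]
wrist_force: [0.7, -0.1, 0.6]
opening: 1.003
grasp_force: 0.0
```

```bash
python3 - <<'E'
from h import *
Rt,c=rot(21.2,30)
p=np.array([.529,-.057,.1095]); move(p+.16*c[:,2],Rt)
E
```

```text
t 1.1 xyz cm [8.5095 4.3327 2.8609] dr [-0.7413  0.7892 -2.8611]
```

Emit:
send_rows(
  dr=[
    [-0.2,0.2,-0.7],
    [-0.35,0.4,-1.4],
    [-0.55,0.6,-2.1],
    [-0.75,0.8,-2.85],
    [-0.75,0.8,-2.85],
    [-0.75,0.8,-2.85],
    [-0.75,0.8,-2.85],
    [-0.75,0.8,-2.85],
  ],
  xyz=[
    [2.1,1.1,0.7],
    [4.2,2.2,1.4],
    [6.4,3.3,2.1],
    [8.5,4.3,2.9],
    [8.5,4.3,2.9],
    [8.5,4.3,2.9],
    [8.5,4.3,2.9],
    [8.5,4.3,2.9],
  ],
  jaw=[100,100,100,100,100,100,100,100],
)

```text
time_s: 2.1
eef_pos: [0.4543, -0.0883, 0.2478]
eef_rot: [0.146, 0.548, 0.795, 0.214]
wrist_force: [-0.7, -0.2, -0.0]
opening: 0.997
grasp_force: 0.0
```

```bash
python3 - <<'E'
from h import *
import pickle
Rt,c=rot(21.2,30)
p=np.array([.529,-.057,.1095]); move(p+.16*c[:,2],Rt)
cal=ctrl.calibration("wrist");im=ctrl.camera("wrist")[:,:,::-1];cv2.imwrite("pics/w1.png",im);pickle.dump(cal,open("w1.pkl","wb"))
K=cal["camera_matrix"];T=cal["world_from_camera"]
for q in [p,p+c@[.031,0,.0155],p-c@[.031,0,-.0155]]:
    d=T[:3,:3].T@(q-T[:3,3]); print(K[0,0]*d[0]/-d[2]+K[0,2],K[1,1]*d[1]/d[2]+K[1,2])
E
```

```text
t 2.1 xyz cm [0.2162 0.095  0.027 ] dr [-0.0031  0.0064 -0.0632]
321.47864332845074 179.06816434869387
355.48628257141905 182.82576974753192
287.56409782386237 183.27733174020744
```

View pics/w1.png

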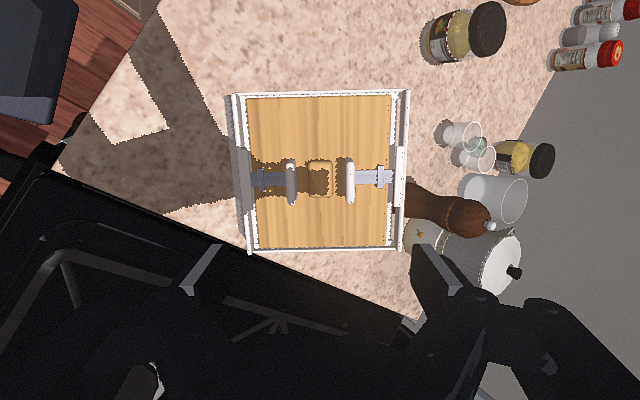

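The wrist view shows the cover centred and square to the tool: block at (320,178), tabs at (291,183) and (350,180), and the mill just up-slope at (450,212). I'll refine with the wood mask and tab blobs.

```bash
python3 - <<'E'
from h import *
import pickle
W=pickle.load(open("w1.pkl","rb"));im=cv2.imread("pics/w1.png");hsv=cv2.cvtColor(im,cv2.COLOR_BGR2HSV)
m=cv2.inRange(hsv,(10,60,60),(28,255,255));mm=np.zeros_like(m);mm[85:255,235:402]=m[85:255,235:402]
mm=cv2.morphologyEx(mm,cv2.MORPH_OPEN,np.ones((3,3)));q,a=quad(mm);print(q.tolist(),a)
C={n:ctrl.calibration(n) for n in("side","top")}
S={ "a":(357,242),"b":(401,301),"c":(352,339),"d":(313,278)};Tt={"b":(427,140),"c":(439,180),"d":(392,199),"a":(379,160)}
qs=sorted(map(tuple,q.tolist()))
Wc={"d":min(qs[:2],key=lambda v:v[1]),"c":max(qs[:2],key=lambda v:v[1]),"a":min(qs[2:],key=lambda v:v[1]),"b":max(qs[2:],key=lambda v:v[1])}
P={}
for k in "abcd": P[k],r=tri((W,Wc[k]),(C["side"],S[k]),(C["top"],Tt[k]));print(k,P[k],r)
m=sum(P.values())/4;x=(P["a"]+P["b"]-P["c"]-P["d"])/2;y=(P["a"]+P["d"]-P["b"]-P["c"])/2;n=np.cross(x,y);n/=np.linalg.norm(n)
print(m,m+n*.0105,np.linalg.norm(x),np.linalg.norm(y),np.degrees(np.arctan2(x[1],x[0])),np.degrees(np.arctan2(-y[0],y[1])),np.degrees(np.arccos(n[2])))
print(tri((W,(320,178)),(C["side"],(353.2,290)),(C["top"],(411,172.2))))
# white tab blobs
w=cv2.inRange(hsv,(0,0,120),(180,60,255))[155:210,280:362]
k,l,s,ce=cv2.connectedComponentsWithStats(w)
for i in range(1,k):
    if s[i,4]>60: print(s[i]+[280,155,0,0,0],ce[i]+[280,155])
E
```

```text
[[390, 95], [385, 243], [260, 247], [246, 99]] 20489.5
a [0.5577 0.0337 0.1343] 0.003227344082789345
b [ 0.611  -0.1024  0.1349] 0.0031272752285479645
c [ 0.5065 -0.1436  0.0738] 0.001768226090500738
d [ 0.4536 -0.0068  0.0723] 0.0045903987017861525
[ 0.5322 -0.0548  0.1038] [ 0.5275 -0.0565  0.113 ] 0.12781507889352758 0.14643816869459866 21.407369239392985 21.279966272705927 28.789419377807935
(array([ 0.5273, -0.0576,  0.1094]), np.float64(0.001209003721747291))
[346 158  16  46 479] [351.6054 180.3152]
[285 160  12  45 352] [290.3636 181.7585]
```

```bash
python3 - <<'E'
from h import *
Rt,c=rot(21.3,30)
p=np.array([.528,-.057,.1115]); move(p+.016*c[:,2],Rt)
E
```

```text
t 2.15 xyz cm [ 0.2526  0.1186 14.2018] dr [-0.003   0.0136 -0.0771]
```

Emit:
send_rows(
  dr=[
    [0,0,-0.1],
    [0,0,-0.1],
    [0,0,-0.1],
    [0,0,-0.1],
    [0,0,-0.1],
    [0,0,-0.1],
    [0,0,-0.1],
    [0,0,-0.1],
  ],
  xyz=[
    [0.25,0.1,3],
    [0.25,0.1,6],
    [0.25,0.1,9],
    [0.25,0.1,11],
    [0.25,0.1,12.5],
    [0.25,0.1,13.6],
    [0.25,0.1,14.2],
    [0.25,0.1,14.2],
  ],
  jaw=[100,100,100,100,100,100,100,100],
)

```text
time_s: 3.15
eef_pos: [0.5204, -0.0594, 0.1251]
eef_rot: [0.146, 0.544, 0.798, 0.213]
wrist_force: [-0.5, -0.7, -0.3]
opening: 0.995
grasp_force: 0.0
```

```bash
python3 - <<'E'
from h import *
Rt,c=rot(21.3,30)
p=np.array([.528,-.057,.1115]); move(p+.016*c[:,2],Rt)
im=ctrl.camera("wrist")[:,:,::-1];cv2.imwrite("pics/w2.png",im)
E
```

```text
t 3.15 xyz cm [-0.0557  0.0051 -0.0268] dr [-0.0041  0.004   0.03  ]
```

View pics/w2.png

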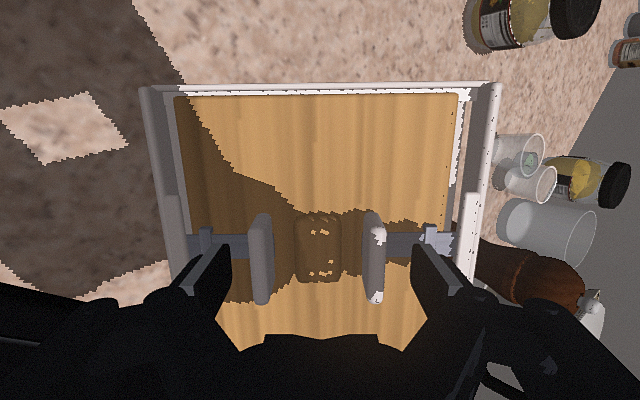

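Both fingers straddle the tabs: tips at (215,265) and (425,265), tabs at (260,258) and (375,265), inside the lips. I'll pinch.

Emit:
send_rows(
  dr=[
    [0,0,0],
    [0,0,0],
    [0,0,0],
    [0,0,0],
    [0,0,0],
    [0,0,0],
    [0,0,0],
    [0,0,0],
  ],
  xyz=[
    [0,0,0],
    [0,0,0],
    [0,0,0],
    [0,0,0],
    [0,0,0],
    [0,0,0],
    [0,0,0],
    [0,0,0],
  ],
  jaw=[85,75,65,55,45,35,30,30],
)

```text
time_s: 4.2
eef_pos: [0.5204, -0.06, 0.1266]
eef_rot: [0.147, 0.543, 0.799, 0.213]
wrist_force: [-20.7, -3.7, 21.5]
opening: 0.486
grasp_force: 56.7
```

Emit:
send_rows(
  dr=[
    [0,0,0],
    [0,0,0],
    [0,0,0],
    [0,0,0],
    [0,0,0],
    [0,0,0],
    [0,0,0],
    [0,0,0],
  ],
  xyz=[
    [0,0,-0.2],
    [0,0,-0.4],
    [0,0,-0.8],
    [0,0,-1.4],
    [0,0,-2.2],
    [0,0,-3.2],
    [0,0,-4.2],
    [0,0,-5],
  ],
  jaw=[30,30,30,30,30,30,30,30],
)

```text
time_s: 5.2
eef_pos: [0.497, -0.0687, 0.1694]
eef_rot: [0.147, 0.544, 0.798, 0.213]
wrist_force: [-0.0, -0.3, -1.9]
opening: 0.48
grasp_force: 60.7
```

```bash
python3 - <<'E'
from h import *
im=ctrl.camera("wrist")[:,:,::-1];cv2.imwrite("pics/w3.png",im)
E
```

```text
(no output)
```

View pics/w3.png

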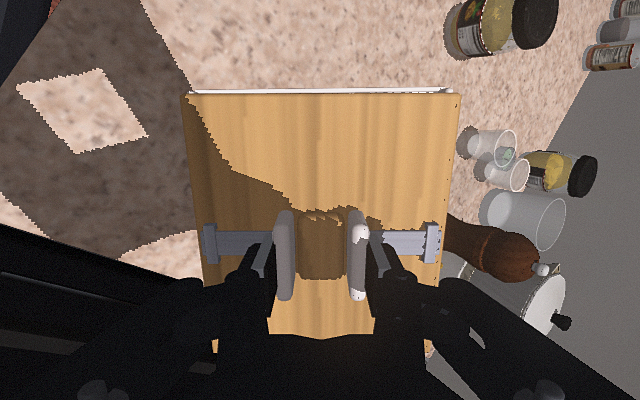

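The cover is off the bin and held square by both pressed tabs (285,255) and (357,262). Next I refine the board.

```bash
python3 - <<'E'
from h import *
C={n:ctrl.calibration(n) for n in("side","top")}
Q={"side":[[300,133],[322,169],[254,196],[235,157]],"top":[[226,189],[274,171],[298,234],[249,253]]}
for n in Q:
    P=np.array([plane(C[n],u,.014) for u in Q[n]]);e=P[0]-P[3]+P[1]-P[2];f=P[0]-P[1]+P[3]-P[2]
    print(n,P.mean(0),np.linalg.norm(e)/2,np.linalg.norm(f)/2,np.degrees(np.arctan2(e[1],e[0])))
Rt,c=rot(20,0)
move(np.array([.43,.373,.22]),Rt)
E
```

```text
side [0.4286 0.3676 0.014 ] 0.20425393857885624 0.14741560244191537 15.509199391993231
top [0.4312 0.3713 0.014 ] 0.20108281748397894 0.15301870459055794 19.816954403336776
t 5.25 xyz cm [43.5764 11.1539  0.4855] dr [ 5.0068 -0.026   0.2434]
```

Emit:
send_rows(
  dr=[
    [0,0,0],
    [0,0,0],
    [0.6,0,0],
    [1.2,0,0],
    [1.8,0,0],
    [2.4,0,0],
    [3,0,0.1],
    [3.6,0,0.1],
  ],
  xyz=[
    [0,1.5,-2.6],
    [0,3,-5.2],
    [5,4,-4.5],
    [10,5,-3.8],
    [15,6,-3.2],
    [20,7,-2.6],
    [25,8,-2],
    [30,9,-1.4],
  ],
  jaw=[30,30,30,30,30,30,30,30],
)

```text
time_s: 6.25
eef_pos: [0.453, 0.2387, 0.2253]
eef_rot: [0.041, 0.566, 0.821, 0.06]
wrist_force: [0.6, 0.2, -1.0]
opening: 0.478
grasp_force: 61.9
```

```bash
python3 - <<'E'
from h import *
Rt,c=rot(19,0)
move(np.array([.43,.370,.12]),Rt)
E
```

```text
t 6.25 xyz cm [13.0799  0.9745 10.7989] dr [ 1.3877 -0.0296  0.3109]
```

Emit:
send_rows(
  dr=[
    [0.3,0,0.1],
    [0.6,0,0.1],
    [1,0,0.2],
    [1.4,0,0.3],
    [1.4,0,0.3],
    [1.4,0,0.3],
    [1.4,0,0.3],
    [1.4,0,0.3],
  ],
  xyz=[
    [4,0.2,1],
    [8,0.5,2.5],
    [11,0.8,4.5],
    [13,1,6.5],
    [13,1,8.5],
    [13,1,10],
    [13,1,10.8],
    [13,1,10.8],
  ],
  jaw=[30,30,30,30,30,30,30,30],
)

```text
time_s: 7.25
eef_pos: [0.4311, 0.3668, 0.1193]
eef_rot: [-0.002, 0.58, 0.814, 0.001]
wrist_force: [0.3, -0.4, -1.7]
opening: 0.481
grasp_force: 61.9
```

```bash
python3 - <<'E'
from h import *
Rt,c=rot(19,0)
move(np.array([.43,.370,.050]),Rt)
cv2.imwrite("pics/s3.png",np.vstack([ctrl.camera(n)[60:260,120:520,::-1] for n in("side",)]+[ctrl.camera("top")[110:310,150:550,::-1]]))
E
```

```text
t 7.25 xyz cm [0.3122 0.0107 6.9352] dr [-0.0098 -0.0307  0.0054]
```

View pics/s3.png

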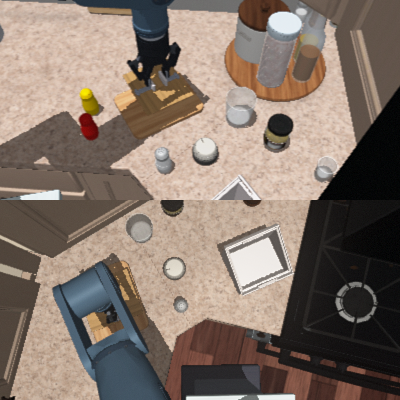

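The cover hangs level over the board (side crop (160,98)), the bin is open and empty, and nothing else has moved. I'll lower to contact.

Emit:
send_rows(
  dr=[
    [0,0,0],
    [0,0,0],
    [0,0,0],
    [0,0,0],
    [0,0,0],
    [0,0,0],
    [0,0,0],
    [0,0,0],
  ],
  xyz=[
    [0.2,0,2],
    [0.3,0,4],
    [0.3,0,5.5],
    [0.3,0,6.3],
    [0.3,0,6.7],
    [0.3,0,7],
    [0.3,0,7.2],
    [0.3,0,7.2],
  ],
  jaw=[30,30,30,30,30,30,30,30],
)

```text
time_s: 8.35
eef_pos: [0.43, 0.3707, 0.0478]
eef_rot: [-0.001, 0.58, 0.815, 0.001]
wrist_force: [0.5, -0.5, -1.8]
opening: 0.476
grasp_force: 61.9
```

Emit:
send_rows(
  dr=[
    [0,0,0],
    [0,0,0],
    [0,0,0],
    [0,0,0],
    [0,0,0],
    [0,0,0],
    [0,0,0],
    [0,0,0],
  ],
  xyz=[
    [0,0,0.05],
    [0,0,0.1],
    [0,0,0.15],
    [0,0,0.2],
    [0,0,0.2],
    [0,0,0.2],
    [0,0,0.2],
    [0,0,0.2],
  ],
  jaw=[30,30,30,30,30,30,30,30],
)

```text
time_s: 9.35
eef_pos: [0.4301, 0.3708, 0.0459]
eef_rot: [-0.001, 0.58, 0.815, 0.001]
wrist_force: [-2.0, 0.7, 1.2]
opening: 0.477
grasp_force: 62.7
```

Emit:
send_rows(
  dr=[
    [0,0,0],
    [0,0,0],
    [0,0,0],
    [0,0,0],
    [0,0,0],
    [0,0,0],
    [0,0,0],
    [0,0,0],
  ],
  xyz=[
    [0,0,0.05],
    [0,0,0.05],
    [0,0,0.05],
    [0,0,0.05],
    [0,0,0.05],
    [0,0,0.05],
    [0,0,0.05],
    [0,0,0.05],
  ],
  jaw=[40,50,56,63,70,80,100,100],
)

```text
time_s: 10.35
eef_pos: [0.4302, 0.3708, 0.0454]
eef_rot: [-0.001, 0.58, 0.815, 0.001]
wrist_force: [-0.4, -1.3, 0.6]
opening: 1.0
grasp_force: 0.0
```

Emit:
send_rows(
  dr=[
    [0,0,0],
    [0,0,0],
    [0,0,0],
    [0,0,0],
    [0,0,0],
    [0,0,0],
    [0,0,0],
    [0,0,0],
  ],
  xyz=[
    [0,0,-0.5],
    [0,0,-2],
    [0,0,-5],
    [0,0,-9],
    [0,0,-13],
    [0,0,-17],
    [0,0,-20],
    [0,0,-20],
  ],
  jaw=[100,100,100,100,100,100,100,100],
)

```text
time_s: 11.35
eef_pos: [0.4318, 0.3709, 0.2494]
eef_rot: [0.0, 0.58, 0.815, 0.004]
wrist_force: [0.6, 0.1, 0.1]
opening: 0.996
grasp_force: 0.0
```

```bash
python3 - <<'E'
from h import *
import pickle
cal=ctrl.calibration("wrist");im=ctrl.camera("wrist")[:,:,::-1];cv2.imwrite("pics/w4.png",im);pickle.dump(cal,open("w4.pkl","wb"))
E
```

```text
(no output)
```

View pics/w4.png

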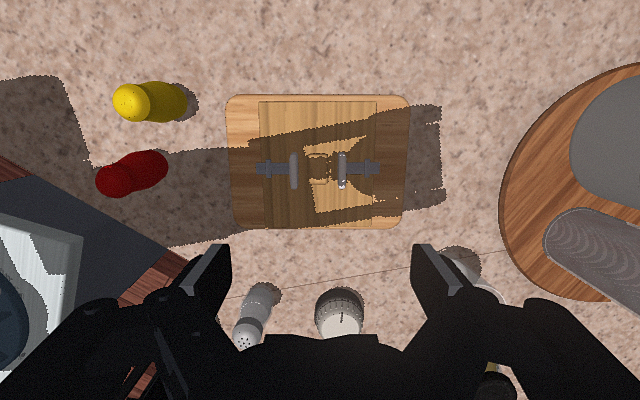

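The cover lies flat and centred on the board: cover (318,165), board (320,162). The shaker cap is at (246,335) and the timer at (340,315).

```bash
python3 - <<'E'
from h import *
import pickle
W=pickle.load(open("w4.pkl","rb"));C={n:ctrl.calibration(n) for n in("side","top")}
print("cap",tri((C["side"],(282,212)),(C["top"],(331,215.2)),(W,(246,334))))
print("cap2",tri((C["side"],(282,212)),(W,(246,334))))
t,r=tri((C["side"],(326,206.5)),(C["top"],(324,178)));print("timer",t,r)
for n,u in(("side",(285,226)),("top",(331,213))): print("foot",n,plane(C[n],u,.01))
b=np.array([.534,-.055])
Rt,c=rot(-68.7,0); move(np.array([.413,.166,.16]),Rt)
o=ctrl.get_obs();print(o["q"])
# bin rim in the top view
im=ctrl.camera("top")[:,:,::-1];cv2.imwrite("pics/top1.png",im);cv2.imwrite("pics/crop2.png",np.hstack([cv2.resize(im[190:240,305:355],(400,400),interpolation=2),cv2.resize(im[120:210,365:455],(400,400),interpolation=2)]))
E
```

```text
cap (array([0.4128, 0.1677, 0.0786]), np.float64(0.0018069473903995791))
cap2 (array([0.4124, 0.1688, 0.0787]), np.float64(0.0011748741866222671))
timer [0.5248 0.1845 0.0435] 0.0010396149008580528
foot side [0.4167 0.1671 0.01  ]
foot top [0.4228 0.1665 0.01  ]
t 11.4 xyz cm [-18.7657  -8.3953   8.6129] dr [-0.0043 -0.0543 14.6313]
[0.4994 0.1654 1.6313 0.0035 1.341  0.1655]
```

View pics/crop2.png

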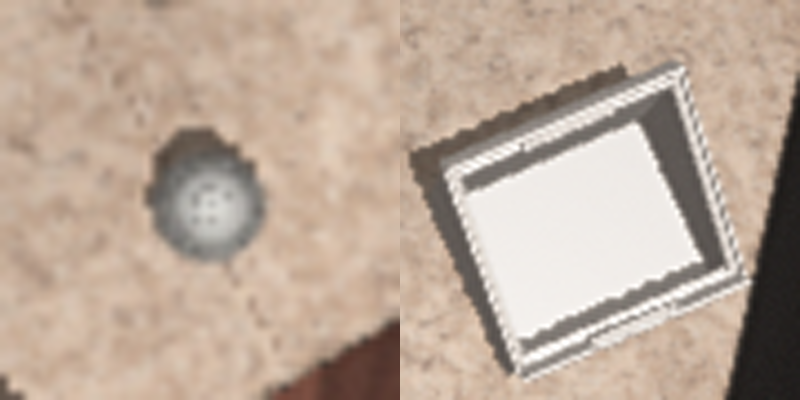

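The crop shows the shaker's cap holes centred at top (331,215) standing free, and the open bin with an empty floor around top (415,170).

Emit:
send_rows(
  dr=[
    [0,0,1.6],
    [0,0,3.2],
    [0,0,4.8],
    [0,0,6.4],
    [0,0,8],
    [0,0,9.6],
    [0,0,11.2],
    [0,0,12.8],
  ],
  xyz=[
    [-2.5,-1,0],
    [-5,-2,0],
    [-7.5,-3.2,0],
    [-10,-4.5,0],
    [-12.5,-5.6,1],
    [-15,-6.7,3],
    [-17,-7.6,5],
    [-18.8,-8.4,7],
  ],
  jaw=[100,100,100,100,100,100,100,100],
)

```text
time_s: 12.45
eef_pos: [0.4109, 0.1641, 0.1726]
eef_rot: [-0.002, 0.961, 0.275, -0.002]
wrist_force: [0.4, -0.2, -0.9]
opening: 1.004
grasp_force: 0.0
```

```bash
python3 - <<'E'
from h import *
C=ctrl.calibration("top");print(plane(C,(331.2,214.75),.085))
Rt,c=rot(-68.7,0); move(np.array([.413,.167,.052]),Rt)
E
```

```text
[0.4148 0.1657 0.085 ]
t 12.45 xyz cm [ 0.3552 -0.0759 12.0557] dr [-0.0413  0.0242  1.7747]
```

Emit:
send_rows(
  dr=[
    [0,0,1.2],
    [0,0,1.8],
    [0,0,1.8],
    [0,0,1.8],
    [0,0,1.8],
    [0,0,1.8],
    [0,0,1.8],
    [0,0,1.8],
  ],
  xyz=[
    [0.3,-0.1,1],
    [0.3,-0.1,3],
    [0.3,-0.1,4.5],
    [0.3,-0.1,6],
    [0.3,-0.1,6],
    [0.3,-0.1,6],
    [0.3,-0.1,6],
    [0.3,-0.1,6],
  ],
  jaw=[100,100,100,100,100,100,100,100],
)

```text
time_s: 13.45
eef_pos: [0.4146, 0.1678, 0.1151]
eef_rot: [-0.002, 0.982, 0.186, 0.0]
wrist_force: [0.6, -0.4, -0.0]
opening: 0.998
grasp_force: 0.0
```

```bash
python3 - <<'E'
from h import *
Rt,c=rot(-68.7,0); move(np.array([.4135,.167,.052]),Rt)
cv2.imwrite("pics/w5.png",ctrl.camera("wrist")[:,:,::-1])
E
```

```text
t 13.45 xyz cm [-0.1356  0.0573  6.314 ] dr [-0.0296 -0.0089  0.0326]
```

View pics/w5.png

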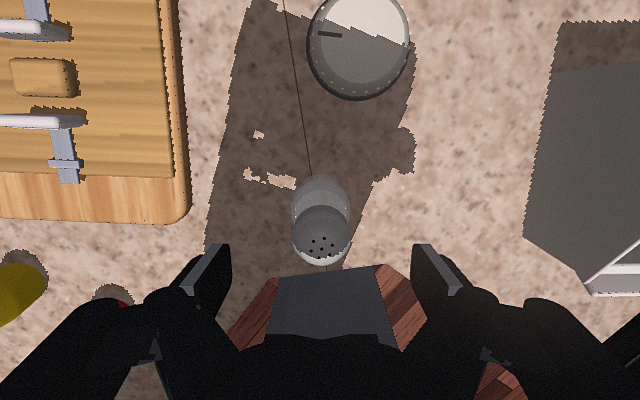

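The shaker's cap is at (321,235), centred between the fingers at columns 215 and 425. I'll descend and grip.

Emit:
send_rows(
  dr=[
    [0,0,0],
    [0,0,0],
    [0,0,0],
    [0,0,0],
    [0,0,0],
    [0,0,0],
    [0,0,0],
    [0,0,0],
  ],
  xyz=[
    [-0.1,0,2],
    [-0.1,0,4],
    [-0.1,0,5.5],
    [-0.1,0,6.3],
    [-0.1,0,6.3],
    [-0.1,0,6.3],
    [-0.1,0,6.3],
    [-0.1,0,6.3],
  ],
  jaw=[100,100,100,100,100,100,100,100],
)

```text
time_s: 14.5
eef_pos: [0.4135, 0.1676, 0.052]
eef_rot: [-0.002, 0.982, 0.186, 0.0]
wrist_force: [-0.0, -0.0, 0.2]
opening: 0.997
grasp_force: 0.0
```

Emit:
send_rows(
  dr=[
    [0,0,0],
    [0,0,0],
    [0,0,0],
    [0,0,0],
    [0,0,0],
    [0,0,0],
    [0,0,0],
    [0,0,0],
  ],
  xyz=[
    [0,0,0],
    [0,0,0],
    [0,0,0],
    [0,0,0],
    [0,0,0],
    [0,0,0],
    [0,0,0],
    [0,0,0],
  ],
  jaw=[80,65,55,48,42,36,30,20],
)

```text
time_s: 15.5
eef_pos: [0.4134, 0.1677, 0.0522]
eef_rot: [-0.002, 0.982, 0.186, -0.0]
wrist_force: [-2.1, 0.6, 7.6]
opening: 0.439
grasp_force: 59.2
```

Emit:
send_rows(
  dr=[
    [0,0,0],
    [0,0,0],
    [0,0,0],
    [0,0,0],
    [0,0,0],
    [0,0,0],
    [0,0,0],
    [0,0,0],
  ],
  xyz=[
    [0,0,-0.5],
    [0,0,-2],
    [0,0,-5],
    [0,0,-9],
    [0,0,-13],
    [0,0,-16],
    [0,0,-18],
    [0,0,-18],
  ],
  jaw=[20,20,20,20,20,20,20,20],
)

```text
time_s: 16.5
eef_pos: [0.4145, 0.1672, 0.2339]
eef_rot: [-0.001, 0.982, 0.186, 0.002]
wrist_force: [0.6, 0.1, -0.7]
opening: 0.435
grasp_force: 59.5
```

```bash
python3 - <<'E'
from h import *
Rt,c=rot(-68.7,0); move(np.array([.5265,-.058,.230]),Rt)
E
```

```text
t 16.5 xyz cm [ 2.1731 25.0561  0.343 ] dr [-0.0212 -0.041   0.0319]
```

Emit:
send_rows(
  dr=[
    [0,0,0],
    [0,0,0],
    [0,0,0],
    [0,0,0],
    [0,0,0],
    [0,0,0],
    [0,0,0],
    [0,0,0],
  ],
  xyz=[
    [0.2,2.5,0],
    [0.6,7,0],
    [1,12,0],
    [1.5,17,0],
    [1.9,21.5,0],
    [2.1,24,0],
    [2.2,25.1,0],
    [2.2,25.1,0],
  ],
  jaw=[20,20,20,20,20,20,20,20],
)

```text
time_s: 17.5
eef_pos: [0.5255, -0.0581, 0.2302]
eef_rot: [-0.002, 0.982, 0.186, -0.001]
wrist_force: [0.4, -0.2, -1.4]
opening: 0.436
grasp_force: 59.6
```

```bash
python3 - <<'E'
from h import *
Rt,c=rot(-68.7,0); move(np.array([.5265,-.058,.062]),Rt)
cal=ctrl.calibration("wrist");im=ctrl.camera("wrist")
# where the floor centre region lies relative to bin: bright white quad
g=cv2.inRange(cv2.cvtColor(im,cv2.COLOR_RGB2HSV),(0,0,175),(180,25,255))
ct=cv2.imread("pics/top1.png");h=cv2.inRange(cv2.cvtColor(ct,cv2.COLOR_BGR2HSV),(0,0,200),(180,25,255));mm=np.zeros_like(h);mm[120:215,365:460]=h[120:215,365:460]
q,a=quad(cv2.morphologyEx(mm,cv2.MORPH_OPEN,np.ones((4,4))));print(q.tolist(),a)
C=ctrl.calibration("top");print([plane(C,u,.005) for u in q])
E
```

```text
t 17.5 xyz cm [ 0.1141  0.1081 16.8222] dr [-0.0429  0.0088  0.029 ]
[[419, 150], [431, 179], [389, 196], [379, 165]] 1558.0
[array([ 0.6063, -0.1014,  0.005 ]), array([ 0.5181, -0.1338,  0.005 ]), array([ 0.4699, -0.0071,  0.005 ]), array([0.5636, 0.0198, 0.005 ])]
```

Emit:
send_rows(
  dr=[
    [0,0,0],
    [0,0,0],
    [0,0,0],
    [0,0,0],
    [0,0,0],
    [0,0,0],
    [0,0,0],
    [0,0,0],
  ],
  xyz=[
    [0.1,0.1,2],
    [0.1,0.1,5],
    [0.1,0.1,8],
    [0.1,0.1,11],
    [0.1,0.1,13.5],
    [0.1,0.1,15.5],
    [0.1,0.1,16.5],
    [0.1,0.1,16.8],
  ],
  jaw=[20,20,20,20,20,20,20,20],
)

```text
time_s: 18.55
eef_pos: [0.5266, -0.0577, 0.0626]
eef_rot: [-0.002, 0.982, 0.187, -0.001]
wrist_force: [0.5, -0.2, -1.0]
opening: 0.434
grasp_force: 59.6
```

Emit:
send_rows(
  dr=[
    [0,0,0],
    [0,0,0],
    [0,0,0],
    [0,0,0],
    [0,0,0],
    [0,0,0],
    [0,0,0],
    [0,0,0],
  ],
  xyz=[
    [0,0,0.05],
    [0,0,0.1],
    [0,0,0.15],
    [0,0,0.2],
    [0,0,0.25],
    [0,0,0.3],
    [0,0,0.3],
    [0,0,0.3],
  ],
  jaw=[20,20,20,20,20,20,20,20],
)

```text
time_s: 19.55
eef_pos: [0.5269, -0.0585, 0.0597]
eef_rot: [-0.002, 0.982, 0.186, -0.0]
wrist_force: [0.4, 0.4, -0.7]
opening: 0.436
grasp_force: 59.6
```

Emit:
send_rows(
  dr=[
    [0,0,0],
    [0,0,0],
    [0,0,0],
    [0,0,0],
    [0,0,0],
    [0,0,0],
    [0,0,0],
    [0,0,0],
  ],
  xyz=[
    [0,0,0.05],
    [0,0,0.1],
    [0,0,0.15],
    [0,0,0.2],
    [0,0,0.25],
    [0,0,0.25],
    [0,0,0.25],
    [0,0,0.25],
  ],
  jaw=[20,20,20,20,20,20,20,20],
)

```text
time_s: 20.55
eef_pos: [0.5269, -0.0585, 0.0573]
eef_rot: [-0.002, 0.982, 0.186, -0.0]
wrist_force: [-0.4, -0.2, -0.0]
opening: 0.441
grasp_force: 59.7
```

Emit:
send_rows(
  dr=[
    [0,0,0],
    [0,0,0],
    [0,0,0],
    [0,0,0],
    [0,0,0],
    [0,0,0],
    [0,0,0],
    [0,0,0],
  ],
  xyz=[
    [0,0,0.03],
    [0,0,0.06],
    [0,0,0.09],
    [0,0,0.12],
    [0,0,0.12],
    [0,0,0.12],
    [0,0,0.12],
    [0,0,0.12],
  ],
  jaw=[20,20,20,20,20,20,20,20],
)

```text
time_s: 21.55
eef_pos: [0.5272, -0.0585, 0.0572]
eef_rot: [-0.002, 0.982, 0.186, -0.0]
wrist_force: [-3.7, 1.9, 10.6]
opening: 0.434
grasp_force: 61.5
```

On the floor (force +10 N). I'll release gently and retract.

Emit:
send_rows(
  dr=[
    [0,0,0],
    [0,0,0],
    [0,0,0],
    [0,0,0],
    [0,0,0],
    [0,0,0],
    [0,0,0],
    [0,0,0],
  ],
  xyz=[
    [0,0,-0.08],
    [0,0,-0.08],
    [0,0,-0.08],
    [0,0,-0.08],
    [0,0,-0.08],
    [0,0,-0.08],
    [0,0,-0.08],
    [0,0,-0.08],
  ],
  jaw=[20,42,46,50,58,66,75,75],
)

```text
time_s: 22.55
eef_pos: [0.5269, -0.0585, 0.0568]
eef_rot: [-0.002, 0.982, 0.186, -0.0]
wrist_force: [0.3, 0.5, 0.1]
opening: 0.751
grasp_force: 0.0
```

Emit:
send_rows(
  dr=[
    [0,0,0],
    [0,0,0],
    [0,0,0],
    [0,0,0],
    [0,0,0],
    [0,0,0],
    [0,0,0],
    [0,0,0],
  ],
  xyz=[
    [0,0,-0.5],
    [0,0,-2],
    [0,0,-5],
    [0,0,-9],
    [0,0,-13],
    [0,0,-17],
    [0,0,-20],
    [0,0,-20],
  ],
  jaw=[75,75,75,75,75,75,75,75],
)

```text
time_s: 23.55
eef_pos: [0.5288, -0.0596, 0.2609]
eef_rot: [0.0, 0.982, 0.186, 0.003]
wrist_force: [0.5, -0.4, 0.1]
opening: 0.747
grasp_force: 0.0
```

```bash
python3 - <<'E'
from h import *
o=ctrl.get_obs();print(o["eef_pos"],o["wrist_force"])
W=ctrl.calibration("wrist");im=ctrl.camera("wrist");cv2.imwrite("pics/w6.png",im[:,:,::-1])
K=W["camera_matrix"];T=W["world_from_camera"]
def pr(q):
    d=T[:3,:3].T@(np.array(q)-T[:3,3]); return np.array([K[0,0]*d[0]/-d[2]+K[0,2],K[1,1]*d[1]/d[2]+K[1,2]])
a,b=pr([.527,-.0585,.005]),pr([.527,-.0585,.085]);print("expected foot,cap",a,b)
# dark holes of the cap / grey cap blob against the white floor
x0,y0=np.int32(np.minimum(a,b)-45);x1,y1=np.int32(np.maximum(a,b)+45)
hsv=cv2.cvtColor(im,cv2.COLOR_RGB2HSV)[y0:y1,x0:x1];g=hsv[...,2]
for r in g[::6,::6]: print(" ".join("%3d"%v for v in r))
print(x0,y0)
E
```

```text
[ 0.5288 -0.0596  0.2609] [ 0.5479 -0.4156  0.1335]
expected foot,cap [318.7222 165.5862] [318.3469 180.2405]
173 148 162 162 172 184 186 185 186 190 190 190 188 191 188
175 255 179 185 177 180 180 182 185 182 186 186 184 191 255
255 255 255 176 255 255 182 180 183 184 188 231 229 255 255
255 255 255 255 255 175 184 186 182 182 255 255 255 255 255
255 255 255 255 165 181 182 181 183 178 255 255 255 255 255
255 255 255 212 180 179 180 183 184 188 255 255 255 255 255
255 255 207 172 175 181 176 172 168 166 188 255 255 255 255
255 255 176 176 179 182 187 189 185 185 173 255 255 255 255
160 177 173 172 176 164 122 150 149 149 191 255 255 255 255
176 179 172 177 174 195 142 153 158 139 191 255 255 255 255
177 175 171 170 255 185 141  52 161 245 198 255 255 255 255
167 171 167 255 255 255 141 138 255 245 197 255 255 255 255
172 169 255 255 255 255 110 243 239 236 255 255 255 255 255
168 170 170 173 173 175 175 178 178 184 188 181 184 186 188
143 144 144 146 146 151 149 154 152 161 161 158 163 160 165
145 141 146 145 145 145 154 155 156 155 151 157 157 159 160
141 137 136 140 139 145 148 144 145 145 152 151 153 156 161
255 255 255 255 255 255 187 255 255 154 255 201 255 255 255
273 120
```

```bash
python3 -c "
from bench import ctrl
print(ctrl.hand_in())"
```

```text
the job is handed in; nothing more can be done
None
```

The job is handed in: the cover lies flat, tabs up, in the middle of the serving board, and the shaker was set down inside the bin and released, its cap where an upright one would be; no verdict came back.

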